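# Slide a pane into the grooved rail of a window sash and hold it home

### The job

Glaze the empty light of the sash: lift the loose pane off the padded board by the suction lifter stuck to it, lay it in the rebates of the empty light and slide its far edge under the lip of the middle rail until it is fully home at the bottom of the groove, square and flat on its bed. It is glass, so feel your way gently: a knock or a hard shove against the sash chips it. Finish while still gripping the lifter and keeping the pane pressed home with a light steady push of about 10 N, ready for a workmate to pin it, and leave the other things on the bench alone.

Things in the scene. Friction and masses are not known exactly. Their poses are not given: they have to be found in the camera images.
- handle (a point): Centre of the suction lifter's grey plastic handle bar: 22 mm thick along x, 100 mm long along y, 24 mm high, on two end posts 80 mm apart, 26 mm of free space below it, then the round rubber cup (84 mm across). It lies 58 mm above the middle of the glass. Axes are the pane's: x is the way the pane goes into the groove (both ends are alike), y along the bar, z up.
- glass_mid (a point): Centre of the clear glass pane, half-way through its thickness: 170 mm along x, 200 mm along y, 4 mm thick. At the start it lies flat on the felt-topped board. Axes as for the handle. When the pane is home this point lies 85 mm short of groove (towards the sash's -x), at the same height.
- pane: The loose pane together with the lifter firmly stuck on its middle (it never comes off), about 0.46 kg in all; origin at the centre of the underside of the glass, axes as for the handle. It drags on the wooden bed with about 0.5 to 0.7 times the load on it, so pressing it down while sliding feels like being home: compare with its position.
- sash: Cream wooden window sash, face up, fixed: 465 mm along x, 284 mm wide, 45 mm thick. The light nearer the robot is empty. Origin at bench level under the middle of its pane when home; x points to the middle rail. The bed is 30 mm high (ledges on stiles and bottom rail); rebate walls stand 104 mm either side (4 mm play each). The bottom rail is bed-high: the pane slides over it along x.
- rail: Fixed upper part of the sash's middle rail that forms the groove, origin and axes as the sash. The lip's front edge is at x = 73 mm, its underside 6.5 mm above the bed, its top 45 mm above the bench; the groove is 12 mm deep, its bottom at x = 85 mm. Rigid wood: the force rises sharply on touching the bottom.
- groove (a point): Middle of the bottom of the groove, at the height of the middle of the glass when it lies on the bed (32 mm above the bench). Axes of the sash: x points into the groove.
- pad: Fixed padded board with a grey felt top on which the pane starts: 230 x 260 mm, 12 mm high, origin at the centre of its underside.
- tin: Bystander: closed steel tin, 86 mm across, 85 mm high, origin at the centre of its underside.
- knife: Bystander: putty knife, 210 mm long, lying on the bench.
- points: Bystander: small open yellow plastic box of steel glazing points, 110 x 80 x 35 mm, origin at the centre of its underside.
- block: Bystander: cork sanding block, 100 x 55 x 40 mm, origin at the centre of its underside.

How it is judged:
By the outcome, as a careful person would: the job done as asked, in the order asked, and still so for the second after the job is handed in, while the arm keeps its last pose, push and grip.
It also fails if it takes over 58 s, if anything falls off the work surface, if the arm or the gripper's body presses on something with over 40 N, if the wrist force passes 120 N, or if a joint passes its speed limit or range.

### The arm

A 6-joint arm with a two-finger parallel gripper is mounted at the origin on the work surface. World frame = base frame: x ahead of the robot, y to its left, z up, the work surface at z = 0. Lengths are in mm, angles in rad, forces in N, time in s.
With the tool pointing down it reaches from about 350 to 975 mm from the base axis. Payload 7.1 kg.
Tool frame: the origin (TCP) lies at the very end of the fingers, on their centre line; the grasp point (between the pads) lies 19 mm behind it; x points along the fingers, z is the direction in which the jaws open and shut, and the axes are right-handed (so a half turn about x gives the same grasp; the last joint's range is limited). The gripper opens to 88 mm and grips with 3 to 60 N. Pads are 20 mm wide; open, the fingers measure 115 mm over their backs; the gripper's body (75 mm by 178 mm) begins 61 mm behind the grasp point.
Start: joints at [-1.27, 0.423, 1.63, -0, 1.089, -0.019], TCP at [196.503, -593.289, 222.675] pointing down, gripper open.
Joint ranges: [-3, 3], [-0.9, 2.11], [0.09, 2.58], [-1.31, 4.45], [0.11, 2.69], [-2.54, 2.54]. Speed limits (rad/s): [2.39, 2.39, 3.01, 3.14, 3.14, 3.14].

### API

Orientations are given as a rotation vector (axis times angle).
In Python, from workcell import * gives the robot as it stands.
- The arm moves only by the shell command python3 -m crank 'ROWS'. ROWS is JSON, a list of rows, each a list of 3 entries, a list of its own where there are three numbers: the shift along the tool's x, y, z in cm, then the turn, a rotation vector about the tool's x, y, z in degrees, then the finger opening in cm, from 0 to 8.78. In form: [[[dx, dy, dz], [rx, ry, rz], claw], ...]. A call has 1 to 5 rows; each row shifts and turns the commanded pose from where the row before left it, along the tool's axes as they then stand; what a row does not reach is not made up. A row lasts 1/8 s, in which the tool goes at most 62.5 mm and 10.7 degrees, less where a joint would pass 70% of its speed; a pose out of reach is approached as far as the arm can. A call with a gripper value outside its range is refused whole. The fingers move at their own pace and stop on an object; the grip force is fixed at half the most. Time passes only in rows, so rows that do not move let the fingers close. It gives the time, the measured TCP pose, the force and the opening at its end, in the units of the state.
- get_obs(): the state, without advancing time (a new reading comes with each control period).
- get_image(name): name is "scene" or "top"; returns a dict with "pixels" (384x512x3 uint8, red, green, blue), "mtx" (3x3 intrinsics, pixels), "view" (4x4, takes a point from world to camera coordinates). Camera axes: x right, y down, z forward; pixel columns grow to the right and rows downward; lengths in mm; the calibration is good to about 2 mm. A picture is of the moment at which its call begins. There is no depth.
- close_job(): hands the job in, once; it reports no verdict.
The state is a dict: "t": time; "qpos": joint angles; "qvel": joint speeds; "joint_torque": joint torques, N m; "ee_pos": TCP position; "orientation": TCP orientation; "ft_force": force on the tool from outside, world axes, zero at the start; "moment": the same for the moment, N m; "width": finger opening in mm.
Only numpy, scipy, OpenCV 4.12 (cv2) and the standard library are available. Lean on these libraries where they do the work, as an engineer would, in place of code of your own. Each camera call takes 0.05 s, during which the arm holds its last target.

## Working session

There is one attempt and no reset: what is moved stays moved. The work goes in short steps, Python scripts to look and compute and a shell command to move; the robot and the scene stay as the last step left them, time stands still between calls to the robot, and variables do not carry over. Pictures are saved under pics/ and viewed, and the job is handed in when it is done.

```bash
mkdir -p pics; ls; python3 - <<'E'
from workcell import *
import cv2
print(get_obs())
for n in("scene","top"):
    d=get_image(n); cv2.imwrite(f"pics/{n}0.png",cv2.resize(d["pixels"][:,:,::-1],(800,600),interpolation=cv2.INTER_CUBIC)); cv2.imwrite(f"pics/{n}0_raw.png",d["pixels"][:,:,::-1]); print(d["mtx"],d["view"])
E
```

```text
pics
{'t': 0.0, 'qpos': array([-1.26997940e+00,  4.23827153e-01,  1.63066043e+00, -1.32353119e-05,
        1.08855801e+00, -1.89595083e-02]), 'qvel': array([ 0.00118815,  0.00065488, -0.00081301, -0.0003838 , -0.00040005,
       -0.0014425 ]), 'joint_torque': array([ 5.47885393e-04, -5.44625437e+01, -2.73663479e+01,  6.44727540e-02,
        2.27408926e-02, -1.35803721e-04]), 'ee_pos': array([ 196.36010149, -592.79718891,  221.92184051]), 'orientation': array([ 0.97136306,  1.34487997, -0.96993153]), 'ft_force': array([-0.54461425,  0.16210976, -0.15097488]), 'moment': array([-0.0100469 , -0.01467653,  0.01009927]), 'width': 87.79841972021455}
[[357.3699237    0.         257.24958871]
 [  0.         357.3699237  188.31462385]
 [  0.           0.           1.        ]] [[ 6.61773758e-01  7.49631589e-01  1.03910858e-02 -2.92338411e+02]
 [ 6.17628561e-01 -5.37280418e-01 -5.74338501e-01 -2.66394426e+02]
 [-4.24959356e-01  3.86499979e-01 -8.18551960e-01  1.49949058e+03]
 [ 0.00000000e+00  0.00000000e+00  0.00000000e+00  1.00000000e+00]]
[[458.59988243   0.         261.66625713]
 [  0.         458.59988243 200.00601658]
 [  0.           0.           1.        ]] [[ 1.03175468e-02 -9.99927217e-01 -6.25369840e-03  1.65865067e+00]
 [-9.95201143e-01 -9.65980018e-03 -9.73723432e-02  4.85449576e+02]
 [ 9.73048467e-02  7.22833151e-03 -9.95228375e-01  1.61360793e+03]
 [ 0.00000000e+00  0.00000000e+00  0.00000000e+00  1.00000000e+00]]
```

View pics/scene0.png

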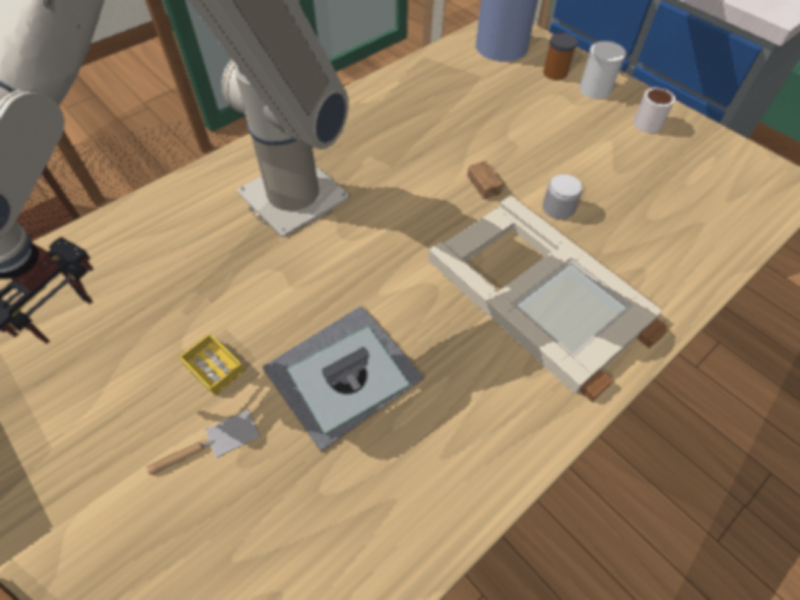

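View pics/top0.png

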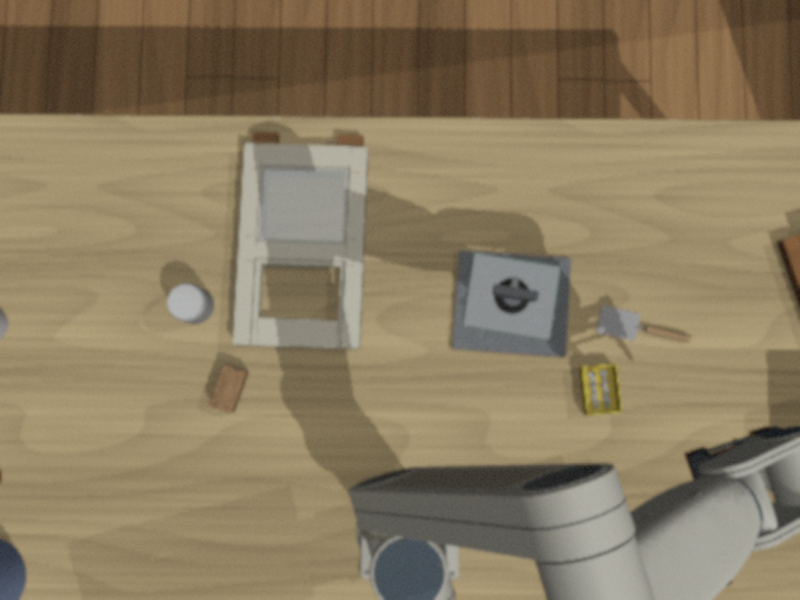

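Scene view: handle bar at about (347,368) and the sash's empty light at about (505,258). Top view: handle at about (514,293), sash light at about (300,290). Next, enlarged crops.

```bash
python3 - <<'E'
import cv2
t=cv2.imread("pics/top0_raw.png"); s=cv2.imread("pics/scene0_raw.png")
def c(im,n,u0,v0,w,h,k):
    o=cv2.resize(im[v0:v0+h,u0:u0+w],None,fx=k,fy=k,interpolation=cv2.INTER_CUBIC)
    st=10
    for u in range(u0,u0+w):
        if u%st==0: cv2.putText(o,str(u),(int((u-u0+.5)*k)-8,9),0,.33,(0,0,255),1); cv2.line(o,(int((u-u0+.5)*k),10),(int((u-u0+.5)*k),14),(0,0,255),1)
    for v in range(v0,v0+h):
        if v%st==0: cv2.putText(o,str(v),(0,int((v-v0+.5)*k)+4),0,.33,(0,0,255),1); cv2.line(o,(22,int((v-v0+.5)*k)),(28,int((v-v0+.5)*k)),(0,0,255),1)
    cv2.imwrite(f"pics/{n}.png",o)
c(t,"t_pad",282,152,92,82,7)
c(t,"t_sash",142,80,100,150,4)
c(s,"s_pad",160,190,120,105,6)
c(s,"s_sash",265,115,165,145,4)
E
```

```text
(no output)
```

View pics/t_pad.png

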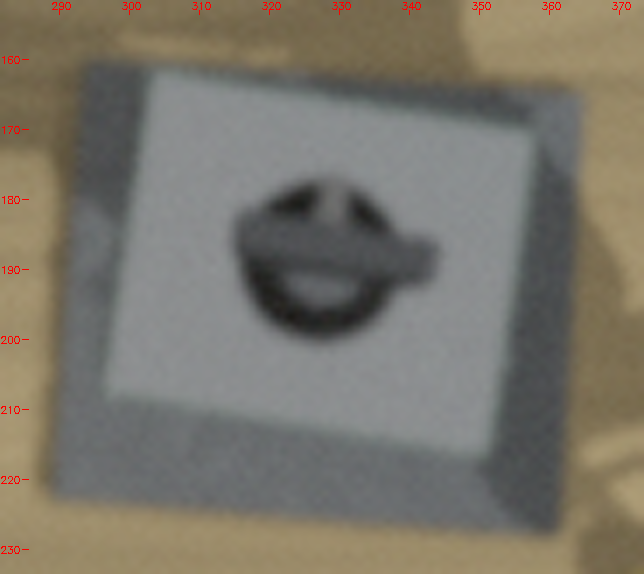

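View pics/t_sash.png

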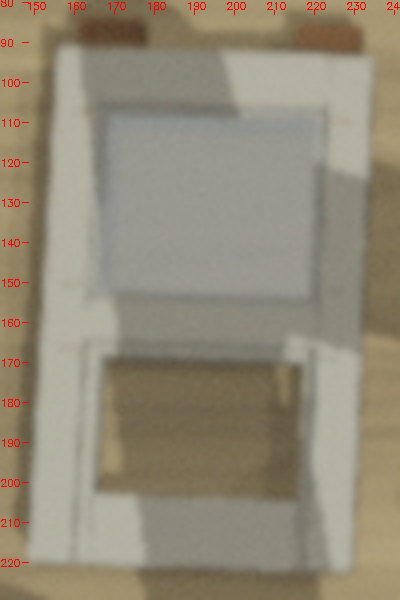

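View pics/s_pad.png

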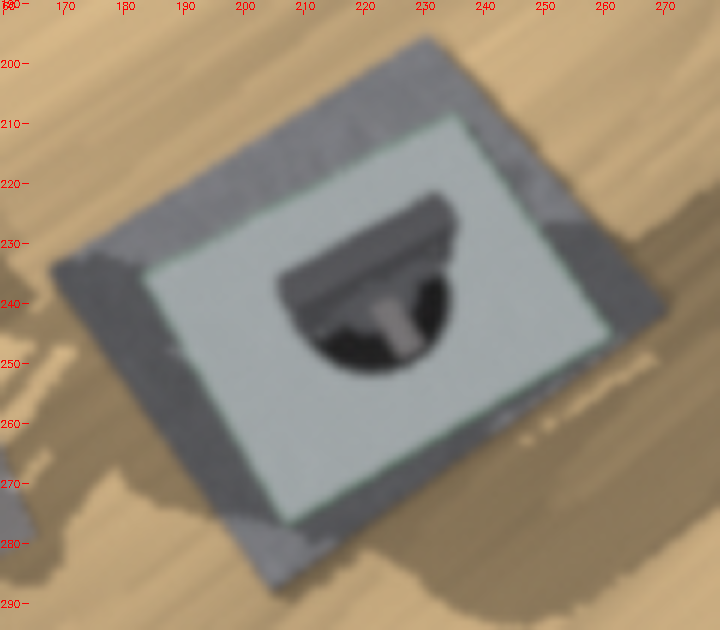

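View pics/s_sash.png

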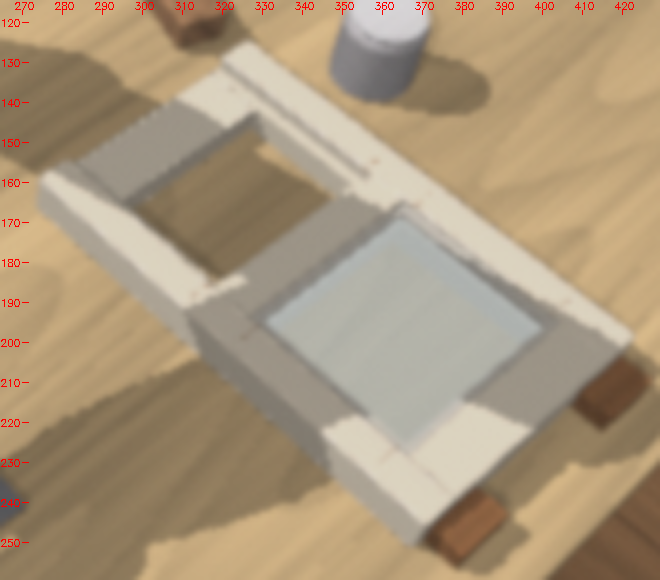

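```bash
python3 - <<'E'
import cv2
t=cv2.imread("pics/top0_raw.png"); s=cv2.imread("pics/scene0_raw.png")
def c(im,u0,v0,w,h,k):
    im=cv2.convertScaleAbs(im,alpha=1.3)
    o=cv2.resize(im[v0:v0+h,u0:u0+w],None,fx=k,fy=k,interpolation=cv2.INTER_CUBIC)
    for u in range(u0,u0+w):
        if u%5==0: cv2.putText(o,str(u),(int((u-u0+.5)*k)-8,9),0,.33,(0,0,255),1); cv2.line(o,(int((u-u0+.5)*k),10),(int((u-u0+.5)*k),14),(0,0,255),1)
    for v in range(v0,v0+h):
        if v%5==0: cv2.putText(o,str(v),(0,int((v-v0+.5)*k)+4),0,.33,(0,0,255),1); cv2.line(o,(22,int((v-v0+.5)*k)),(28,int((v-v0+.5)*k)),(0,0,255),1)
    return o
cv2.imwrite("pics/a.png",c(t,145,155,92,70,8)); cv2.imwrite("pics/b.png",c(s,270,118,98,80,8)); cv2.imwrite("pics/c.png",c(s,200,213,45,45,13))
E
```

```text
(no output)
```

View pics/a.png

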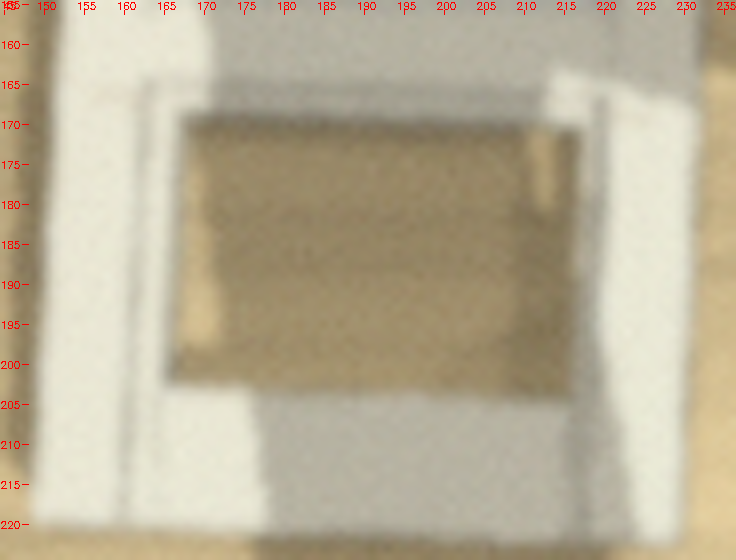

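View pics/b.png

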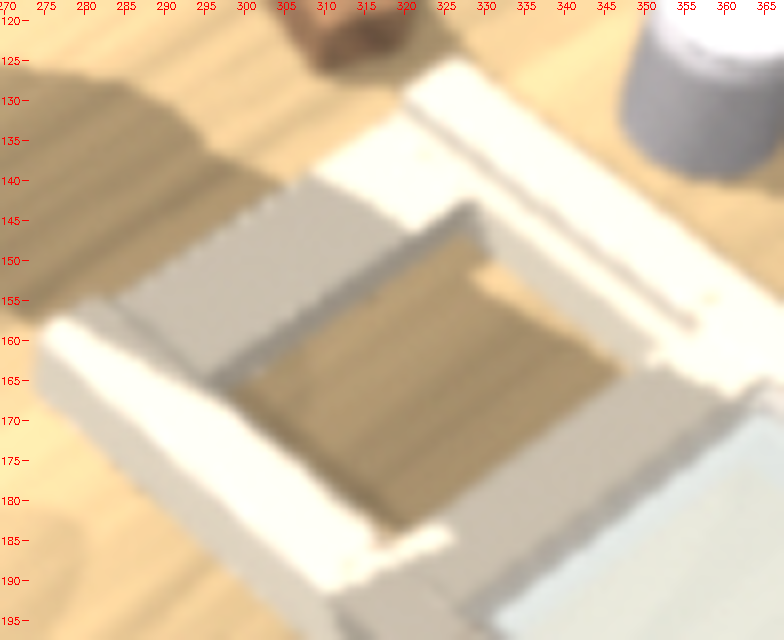

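View pics/c.png

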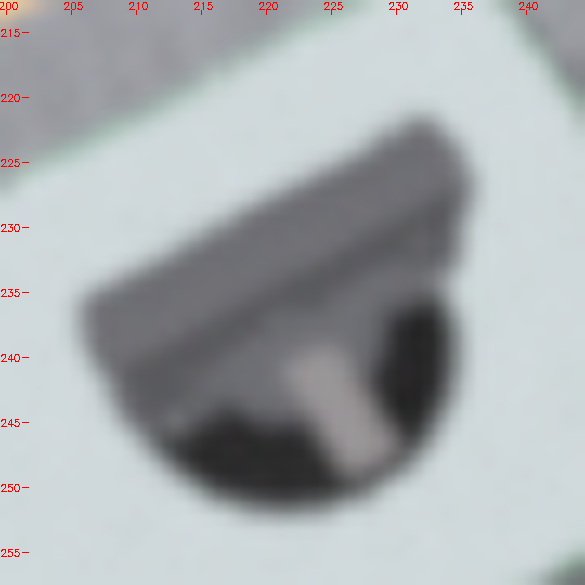

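```bash
cat > h.py <<'E'
from workcell import *
import numpy as np, cv2
from scipy.optimize import least_squares
from scipy.spatial.transform import Rotation as R
def cam(n):
    d=get_image(n); return d["mtx"],d["view"],d["pixels"]
def proj(c,P):
    P=np.atleast_2d(P); q=P@c[1][:3,:3].T+c[1][:3,3]; q=q@c[0].T; return q[:,:2]/q[:,2:]
def tri(T,S,t,s):
    x=cv2.triangulatePoints(T[0]@T[1][:3],S[0]@S[1][:3],np.float64(t).reshape(2,1),np.float64(s).reshape(2,1))[:,0]; return x[:3]/x[3]
def plane(c,uv,z):
    d=np.linalg.inv(c[0])@np.r_[uv,1]; Rm=c[1][:3,:3]; o=-Rm.T@c[1][:3,3]; d=Rm.T@d; return o+d*(z-o[2])/d[2]
E
python3 - <<'E'
from h import *
np.set_printoptions(precision=1,suppress=True)
T=cam("top");S=cam("scene")
import pickle; pickle.dump((T[:2],S[:2]),open("cams.pkl","wb"))
print("glass"); G=[((303,162),(261,245)),((358,170),(207,276.5)),((352,217),(183.5,235.5)),((297,208),(235.5,208.5))]
for a,b in G: print(tri(T,S,a,b),plane(T,a,16),plane(S,b,16))
print("handle top",tri(T,S,(329.8,187),(220.6,231.4)),plane(T,(329.8,187),84),plane(S,(220.6,231.4),84))
print("bar ends",plane(T,(316.5,185),84),plane(T,(343,189),84),plane(S,(207.5,238.5),84),plane(S,(234,224.2),84))
print("sash")
for n,a,b in [("nearL",(148.5,220),(326.5,125)),("nearR",(229.5,222),(275,158.5)),("farL",(155,91),(422.5,197.5)),("farR",(234.5,94),(368.3,246)),("lipL",(163,164.5),(356.5,159)),("lipR",(219.5,167),(319,185))]:
    print(n,tri(T,S,a,b),plane(T,a,45),plane(S,b,45))
E
```

```text
glass
[ 624.2 -142.1   19.3] [ 625.6 -141.4   16. ] [ 621.7 -142.8   16. ]
[ 596.1 -339.1   24.1] [ 598.2 -339.6   16. ] [ 591.7 -339.6   16. ]
[ 428.5 -315.    20.4] [ 428.3 -316.5   16. ] [ 426.9 -313.1   16. ]
[ 459.1 -119.1   18.8] [ 458.6 -120.2   16. ] [ 458.8 -116.5   16. ]
handle top [ 526.9 -228.8   81.7] [ 526.8 -228.1   84. ] [ 527.6 -229.9   84. ]
bar ends [ 533.3 -182.4   84. ] [ 520.3 -273.5   84. ] [ 520.5 -275.5   84. ] [ 535.3 -182.    84. ]
sash
nearL [408.6 403.2  44.4] [408.9 403.3  45. ] [408.6 402.   45. ]
nearR [404.8 118.3  53.7] [404.7 118.4  45. ] [400.5 124.6  45. ]
farL [870.6 392.5  50.5] [875.3 395.8  45. ] [866.8 392.9  45. ]
farR [863.  105.8  47. ] [866.5 108.3  45. ] [859.2 102.2  45. ]
lipL [605.2 357.   45.2] [606.8 358.5  45. ] [603.2 354.6  45. ]
lipR [597.3 155.5  53.6] [599.6 157.3  45. ] [592.7 159.4  45. ]
```

```bash
cat > go.py <<'E'
# work out tool-frame shift/turn to a target: TCP pos mm, yaw deg of jaw axis (tool z horizontal, sign nearest)
from h import *
def plan(pos,yaw,obs=None,prt=True):
    o=obs or get_obs(); Rc=R.from_rotvec(o["orientation"]); M=Rc.as_matrix()
    best=None
    for s in(0,180):
        a=np.radians(yaw+s); z=np.array([np.cos(a),np.sin(a),0]); x=np.array([0,0,-1.]); y=np.cross(z,x)
        Rt=R.from_matrix(np.c_[x,y,z]); r=(Rc.inv()*Rt).as_rotvec(degrees=True)
        if best is None or np.linalg.norm(r)<np.linalg.norm(best): best=r
    d=M.T@(np.array(pos)-o["ee_pos"])/10
    if prt: print("axes x",M[:,0].round(3),"y",M[:,1].round(3),"z",M[:,2].round(3)); print("shift cm (cur tool)",d.round(3),"turn deg",best.round(2),"q6",o["qpos"].round(3),"q",o["t"])
    return d,best
E
python3 - <<'E'
from go import *
plan([527,-229,150],-8.1)
T,S=__import__("pickle").load(open("cams.pkl","rb"))
def fit(obs,model,p0):
    f=lambda p:np.concatenate([proj({0:T,1:S}[c],model(p,k))[0]-uv for c,k,uv in obs])
    r=least_squares(f,p0,loss="soft_l1"); print(r.x[:].round(4),np.abs(r.fun).round(1)); return r.x
rot=lambda a:np.array([[np.cos(a),-np.sin(a)],[np.sin(a),np.cos(a)]])
G=[((303,162),(261,245),(85,100)),((358,170),(207,276.5),(85,-100)),((352,217),(183.5,235.5),(-85,-100)),((297,208),(235.5,208.5),(-85,100))]
ob=[];
for a,b,k in G: ob+=[(0,k,a),(1,k,b)]
p=fit(ob,lambda p,k:np.r_[p[:2]+rot(p[2])@k,16],[527,-229,-.14]);print("pane yaw",np.degrees(p[2]))
W=[("nL",(148.5,220),(326.5,125)),("nR",(229.5,222),(275,158.5)),("fL",(155,91),(422.5,197.5)),("fR",(234.5,94),(368.3,246)),("lL",(163,164.5),(356.5,159)),("lR",(219.5,167),(319,185))]
def m(p,k):
    x={"n":p[3],"f":p[3]+465,"l":73}[k[0]]; y=(142 if k[0]!="l" else 104)*(1 if k[1]=="L" else -1)
    return np.r_[p[:2]+rot(p[2])@[x,y],45]
ob=[]
for k,a,b in W: ob+=[(0,k,a),(1,k,b)]
p=fit(ob,m,[528,258,-.02,-120]);print("sash yaw",np.degrees(p[2]))
p=fit(ob[::2],m,[528,258,-.02,-120]);print("sash yaw top",np.degrees(p[2]))
p=fit(ob[1::2],m,[528,258,-.02,-120]);print("sash yaw scene",np.degrees(p[2]))
E
```

```text
axes x [-0.     0.001 -1.   ] y [0.949 0.314 0.   ] z [ 0.314 -0.949 -0.001]
shift cm (cur tool) [  7.244  42.824 -24.151] turn deg [-6.358e+01 -5.000e-02 -3.000e-02] q6 [-1.27   0.424  1.63   0.     1.089 -0.019] q 0.2
[ 5.262131e+02 -2.286189e+02 -1.494000e-01] [0.3 0.1 0.8 0.7 0.2 0.8 0.6 1.  0.5 0.3 0.4 0.4 0.9 0.4 0.5 0.2]
pane yaw -8.559413419492078
[ 5.284340e+02  2.587454e+02 -2.500000e-02 -1.243898e+02] [0.2 0.4 0.1 0.3 0.4 1.2 0.9 0.6 1.  0.8 1.3 1.1 0.  0.3 2.8 0.2 0.7 0.8
 1.3 0.7 1.2 0.2 0.  2. ]
sash yaw -1.4305572238296393
[ 5.302090e+02  2.587879e+02 -2.100000e-02 -1.238139e+02] [0.  0.1 0.3 0.4 0.6 0.3 0.4 0.5 0.8 0.4 1.1 0.4]
sash yaw top -1.2013812683720062
[ 5.249719e+02  2.591737e+02 -3.610000e-02 -1.245036e+02] [0.1 0.8 1.5 0.4 0.2 1.3 0.8 0.3 0.7 1.  1.  1.3]
sash yaw scene -2.067674727742819
```

```bash
python3 -m crank '[[[0,4,-2.4],[-10.6,0,0],6],[[0,4,-1.5],[-10.6,0,0],6],[[0,4,-0.7],[-10.6,0,0],6],[[0,4,0],[-10.6,0,0],6],[[0,4,0.7],[-10.6,0,0],6]]'; python3 -c "
from go import *
plan([526.5,-228.8,150],-8.3)"
```

```text
t: 0.82
ee_pos: [333.1, -431.3, 222.6]
orientation: [0.251, 1.556, -0.251]
ft_force: [0.0, -0.3, 0.2]
width: 60.0
axes x [ 0.  0. -1.] y [0.315 0.949 0.   ] z [ 0.949 -0.315 -0.   ]
shift cm (cur tool) [ 7.265 25.311 11.988] turn deg [-10.04  -0.    -0.  ] q6 [-0.935  0.306  1.808  0.     1.028 -0.615] q 0.825
```

```bash
python3 -m crank '[[[1,4,2],[-5,0,0],6],[[1.5,4.5,2.5],[-5,0,0],6],[[1.5,4.5,2],[0,0,0],6],[[1.5,4,1.5],[0,0,0],6],[[0,3,1],[0,0,0],6]]'; python3 -c "
from go import *
plan([526.5,-228.8,110],-8.3)"
```

```text
t: 1.45
ee_pos: [460.9, -254.2, 166.4]
orientation: [0.119, 1.57, -0.117]
ft_force: [0.0, 0.1, -0.5]
width: 59.9
axes x [-0.002  0.001 -1.   ] y [0.15  0.989 0.001] z [ 0.989 -0.15  -0.002]
shift cm (cur tool) [5.633 3.485 6.117] turn deg [-0.32 -0.13 -0.06] q6 [-0.527  0.358  1.889  0.     0.897 -0.376] q 1.45
```

```bash
python3 -m crank '[[[0.5,2,3],[-0.2,0,0],6],[[1.5,1.5,2.5],[0,0,0],6],[[2,0,0.6],[0,0,0],6],[[0.5,0,0],[0,0,0],6]]'; python3 -c "
from go import *
plan([526.5,-228.8,110],-8.3)
import cv2
for n in('top','scene'):
    d=get_image(n); cv2.imwrite(f'pics/{n}1.png',d['pixels'][:,:,::-1])
a=cv2.imread('pics/top1.png')[140:230,270:390];b=cv2.imread('pics/scene1.png')[150:290,140:290]
cv2.imwrite('pics/d.png',cv2.resize(a,None,fx=5,fy=5,interpolation=2));cv2.imwrite('pics/e.png',cv2.resize(b,None,fx=4,fy=4,interpolation=2))"
```

```text
t: 1.95
ee_pos: [525.1, -230.4, 120.8]
orientation: [0.117, 1.571, -0.115]
ft_force: [-0.6, 0.3, -0.4]
width: 60.1
axes x [-0.003  0.001 -1.   ] y [0.147 0.989 0.001] z [ 0.989 -0.147 -0.003]
shift cm (cur tool) [1.08  0.179 0.117] turn deg [-0.16 -0.19 -0.05] q6 [-0.434  0.486  1.81  -0.     0.848 -0.286] q 1.95
```

View pics/e.png

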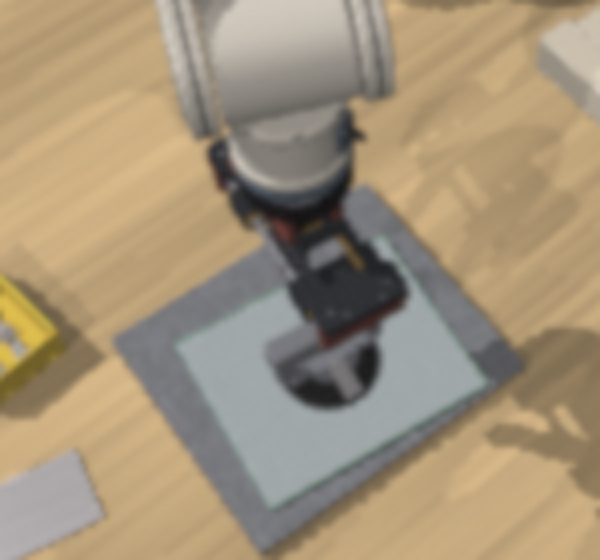

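View pics/d.png

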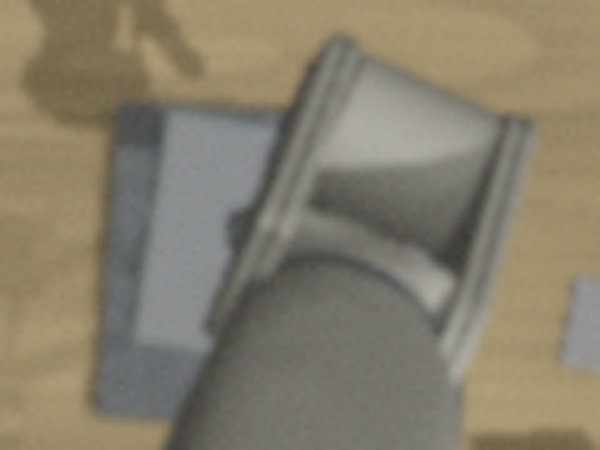

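The scene crop shows the open gripper above the bar, with its fingers at about (340,300) in the crop. The arm hides the handle in the top view. I'm going down.

```bash
python3 -m crank '[[[1.5,0.15,0.1],[0,0,0],6],[[2,0,0],[0,0,0],6],[[1.5,0,0],[0,0,0],6],[[0.5,0,0],[0,0,0],6]]'; python3 -c "
from go import *
plan([526.5,-228.8,53],-8.3)"
```

```text
t: 2.55
ee_pos: [526.9, -229.3, 66.6]
orientation: [0.117, 1.569, -0.116]
ft_force: [0.2, 0.7, -0.2]
width: 59.8
axes x [-0.002  0.001 -1.   ] y [0.148 0.989 0.   ] z [ 0.989 -0.148 -0.002]
shift cm (cur tool) [ 1.357  0.042 -0.045] turn deg [-0.2  -0.09 -0.03] q6 [-0.431  0.571  1.828 -0.     0.744 -0.283] q 2.55
```

```bash
python3 -m crank '[[[0.9,0,0],[0,0,0],6],[[0.3,0,0],[0,0,0],6],[[0,0,0],[0,0,0],4],[[0,0,0],[0,0,0],3]]'; python3 -c "
from go import *
plan([526.5,-228.8,53],-8.3)"
```

```text
t: 3.05
ee_pos: [527.9, -229.5, 56.0]
orientation: [0.116, 1.567, -0.116]
ft_force: [-0.2, 0.3, 0.3]
width: 43.3
axes x [ 0.001 -0.    -1.   ] y [ 0.147  0.989 -0.   ] z [ 0.989 -0.147  0.001]
shift cm (cur tool) [ 0.301  0.046 -0.152] turn deg [-0.18  0.03  0.01] q6 [-0.431  0.589  1.83  -0.     0.722 -0.283] q 3.05
```

```bash
python3 -m crank '[[[0.3,0,-0.1],[0,0,0],3],[[0,0,0],[0,0,0],2.6],[[0,0,0],[0,0,0],2.4],[[0,0,0],[0,0,0],2.2],[[0,0,0],[0,0,0],2]]'; python3 -m crank '[[[0,0,0],[0,0,0],1],[[0,0,0],[0,0,0],1]]'; python3 -c "
from go import *
plan([526.5,-228.8,53],-8.3);print(get_obs()['moment'])"
```

```text
t: 3.68
ee_pos: [526.3, -229.2, 52.7]
orientation: [0.116, 1.568, -0.116]
ft_force: [-1.2, -0.7, 0.7]
width: 21.8
t: 3.92
ee_pos: [526.3, -229.2, 52.7]
orientation: [0.116, 1.568, -0.116]
ft_force: [-3.3, -0.1, 2.5]
width: 21.7
axes x [-0.001  0.    -1.   ] y [0.147 0.989 0.   ] z [ 0.989 -0.147 -0.001]
shift cm (cur tool) [-0.032  0.038  0.01 ] turn deg [-0.18 -0.04 -0.01] q6 [-0.431  0.593  1.833 -0.     0.716 -0.283] q 3.925
[-0.05032435  0.45580922 -0.05688244]
```

```bash
python3 -m crank '[[[-0.2,0,0],[0,0,0],1],[[-0.6,0,0],[0,0,0],1],[[-1,0,0],[0,0,0],1],[[-2,0,0],[0,0,0],1],[[-2,0,0],[0,0,0],1]]'; python3 -m crank '[[[-2.5,0,0],[0,0,0],1],[[-1.2,0,0],[0,0,0],1],[[0,0,0],[0,0,0],1]]'; python3 -c "
from go import *
plan([526.5,-228.8,53],-8.3);print(get_obs()['moment'])
import cv2
d=get_image('scene'); cv2.imwrite('pics/f.png',cv2.resize(d['pixels'][130:290,120:300,::-1],None,fx=4,fy=3.5,interpolation=2))"
```

```text
t: 4.55
ee_pos: [526.8, -229.2, 111.7]
orientation: [0.116, 1.567, -0.116]
ft_force: [-0.3, 0.0, -4.0]
width: 21.7
t: 4.92
ee_pos: [527.2, -229.5, 148.7]
orientation: [0.115, 1.566, -0.117]
ft_force: [0.3, -1.2, -4.4]
width: 22.1
axes x [ 0.002 -0.001 -1.   ] y [ 0.147  0.989 -0.001] z [ 0.989 -0.147  0.002]
shift cm (cur tool) [ 9.567  0.061 -0.104] turn deg [-0.17  0.12  0.03] q6 [-0.431  0.446  1.796  0.     0.898 -0.283] q 4.925
[ 0.0239056  -0.08786651 -0.01507497]
```

View pics/f.png

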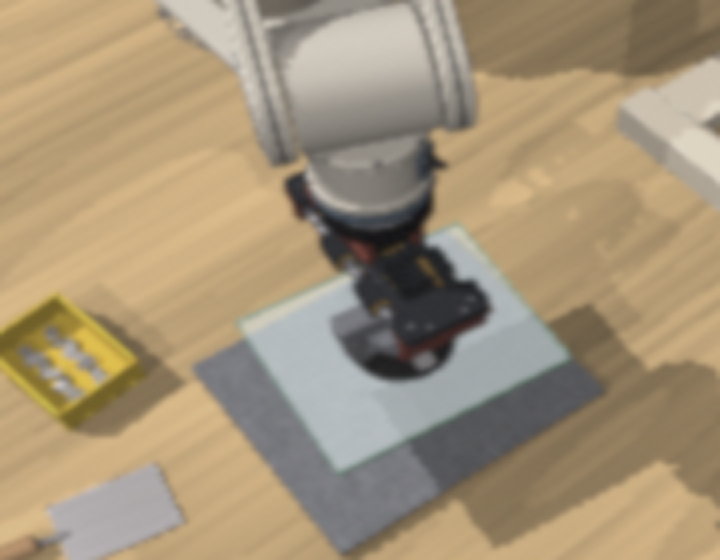

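The scene crop shows the pane clear of the board and level, with no tilt seen, hanging from the gripper. I'm carrying it over to the light.

```bash
python3 -m crank '[[[0,1.5,0],[-1.4,0,0],1],[[0,3,0],[-1.4,0,0],1],[[0,4.5,0],[-1.4,0,0],1],[[0,5,0],[-1.4,0,0],1],[[0,5,0],[-1.4,0,0],1]]'; python3 -m crank '[[[0,5,0],[0,0,0],1],[[0,5,0],[0,0,0],1],[[0,5,0],[0,0,0],1],[[0,4,0],[0,0,0],1],[[0,4,0],[0,0,0],1]]';python3 -c "
from go import *
plan([493.5,259.6,140],-1.4)"
```

```text
t: 5.6
ee_pos: [542.6, -37.7, 146.7]
orientation: [0.019, 1.572, -0.019]
ft_force: [0.6, 0.4, -3.3]
width: 21.9
t: 6.22
ee_pos: [547.9, 192.0, 146.6]
orientation: [0.019, 1.573, -0.019]
ft_force: [0.9, -0.4, -4.0]
width: 22.0
axes x [-0.002 -0.    -1.   ] y [ 0.024  1.    -0.   ] z [ 1.    -0.024 -0.002]
shift cm (cur tool) [ 0.666  6.625 -5.603] turn deg [ 0.02 -0.11  0.03] q6 [0.316 0.457 1.782 0.    0.904 0.34 ] q 6.225
```

```bash
python3 -m crank '[[[0,2.5,-2],[0,0,0],1],[[0,2.2,-2],[0,0,0],1],[[0,1.2,-1.2],[0,0,0],1],[[0,0.3,-0.3],[0,0,0],1],[[0,0,0],[0,0,0],1]]';python3 -m crank '[[[0,0,0],[0,0,0],1]]';python3 - <<'E'
from go import *
plan([493.5,259.6,140],-1.4)
d=get_image("top");cv2.imwrite("pics/t2r.png",d["pixels"][:,:,::-1])
e=get_image("scene");cv2.imwrite("pics/s2r.png",e["pixels"][:,:,::-1])
cv2.imwrite("pics/t2.png",cv2.resize(d["pixels"][80:240,130:260,::-1],None,fx=4.5,fy=3.7,interpolation=2))
cv2.imwrite("pics/s2.png",cv2.resize(e["pixels"][90:250,240:440,::-1],None,fx=4,fy=3.7,interpolation=2))
E
```

```text
t: 6.85
ee_pos: [496.0, 253.1, 147.6]
orientation: [0.02, 1.571, -0.02]
ft_force: [0.3, 0.2, -3.9]
width: 21.5
t: 6.98
ee_pos: [496.4, 252.7, 147.7]
orientation: [0.021, 1.57, -0.021]
ft_force: [0.0, -0.1, -4.2]
width: 21.7
axes x [ 0. -0. -1.] y [ 0.027  1.    -0.   ] z [ 1.    -0.027  0.   ]
shift cm (cur tool) [ 0.768  0.684 -0.31 ] turn deg [-0.13  0.02  0.  ] q6 [ 0.45   0.425  1.836 -0.     0.881  0.476] q 6.975
```

View pics/t2.png

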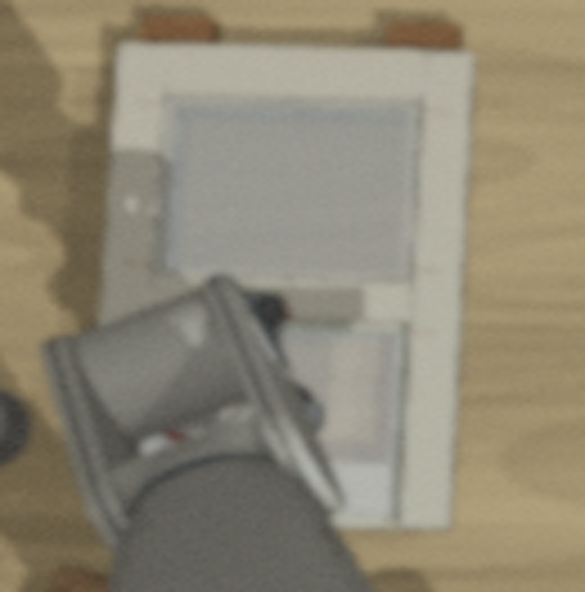

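View pics/s2.png

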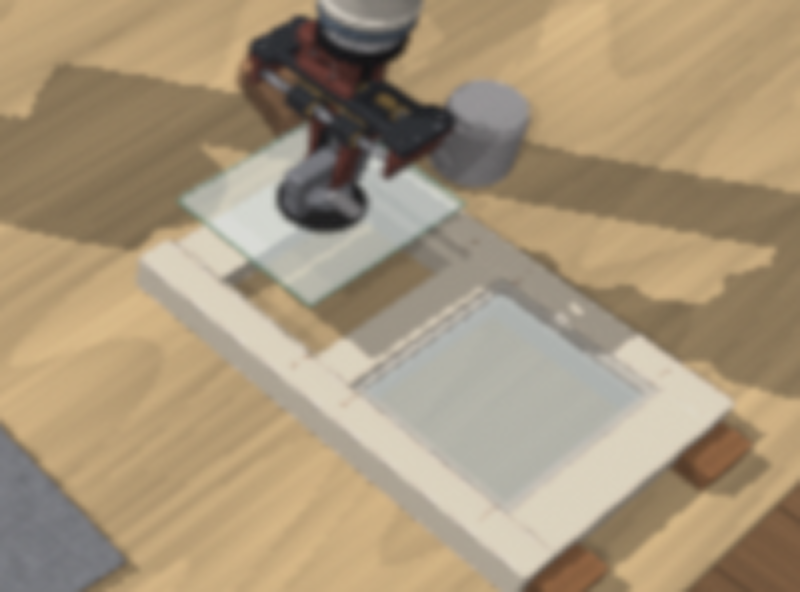

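The scene crop shows the pane level over the empty light, with its near-right corner at about (315,303). In the top view the arm hides the left half of the light. I'll centre the pane and bring it just above the stiles.

```bash
python3 -m crank '[[[0.5,0.3,-0.15],[-0.1,0,0],1],[[1.5,0.3,-0.1],[0,0,0],1],[[1.5,0.1,0],[0,0,0],1],[[1.2,0,0],[0,0,0],1],[[0.3,0,0],[0,0,0],1]]';python3 -m crank '[[[0,0,0],[0,0,0],1]]';python3 - <<'E'
from go import *
plan([493.5,259.6,96],-1.4)
d=get_image("top");cv2.imwrite("pics/t3r.png",d["pixels"][:,:,::-1])
e=get_image("scene");cv2.imwrite("pics/s3r.png",e["pixels"][:,:,::-1])
def c(im,u0,v0,w,h,k,n):
    im=im[:,:,::-1].copy()
    o=cv2.resize(im[v0:v0+h,u0:u0+w],None,fx=k,fy=k,interpolation=cv2.INTER_CUBIC)
    for u in range(u0,u0+w):
        if u%5==0: cv2.putText(o,str(u),(int((u-u0+.5)*k)-8,9),0,.33,(0,0,255),1)
    for v in range(v0,v0+h):
        if v%5==0: cv2.putText(o,str(v),(0,int((v-v0+.5)*k)+4),0,.33,(0,0,255),1)
    cv2.imwrite(n,o)
c(d["pixels"],180,155,60,72,8,"pics/t3.png")
c(e["pixels"],265,110,110,90,7,"pics/s3.png")
E
```

```text
t: 7.7
ee_pos: [492.8, 260.0, 96.2]
orientation: [0.018, 1.573, -0.02]
ft_force: [0.4, 0.5, -3.8]
width: 21.6
t: 7.82
ee_pos: [493.5, 260.3, 97.4]
orientation: [0.019, 1.571, -0.019]
ft_force: [0.6, 0.8, -3.7]
width: 22.0
axes x [-0. -0. -1.] y [ 0.024  1.    -0.   ] z [ 1.    -0.024 -0.   ]
shift cm (cur tool) [ 0.137 -0.067  0.004] turn deg [ 0.02 -0.03  0.01] q6 [ 0.464  0.503  1.857 -0.     0.782  0.488] q 7.825
```

View pics/t3.png

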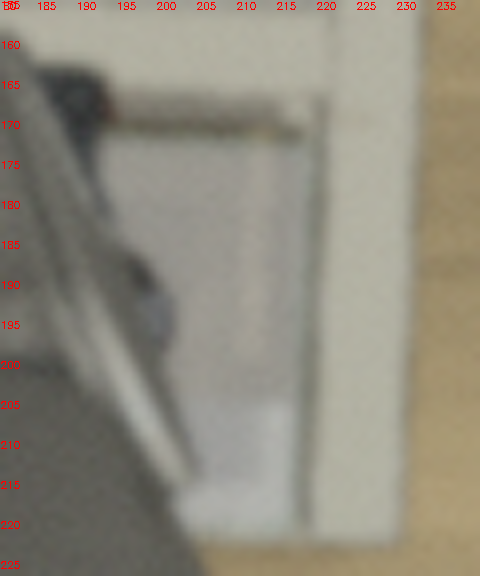

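View pics/s3.png

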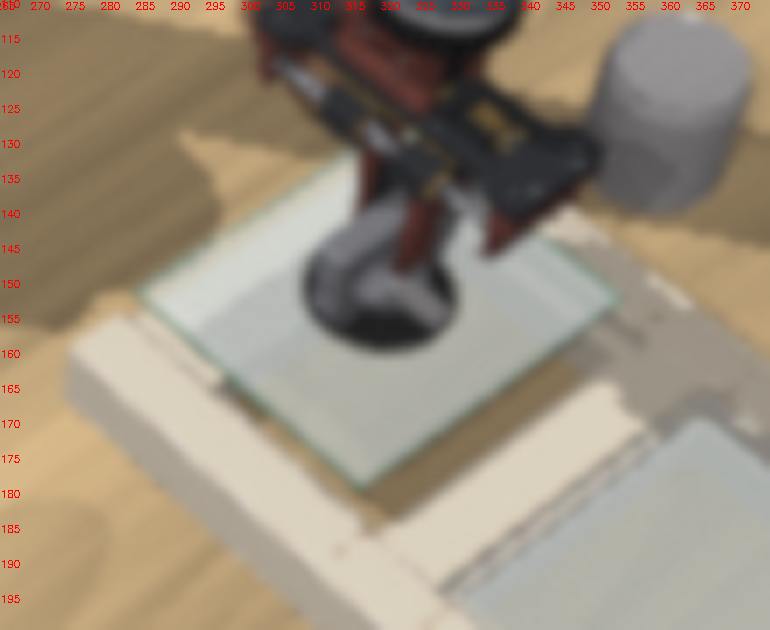

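```bash
python3 - <<'E'
from h import *
import pickle
np.set_printoptions(precision=1,suppress=True)
T,S=pickle.load(open("cams.pkl","rb"))
for n,c,uv,z in [("glassR a",T,(217.7,173),59),("glassR b",T,(216.3,215),59),("wallR a",T,(219.8,173),45),("wallR b",T,(218.3,215),45),("lipR",T,(219.5,166.3),45),("outR a",T,(231.8,173),45),("outR b",T,(229.8,215),45),
 ("glass farR",S,(316,179),59),("glass nearR",S,(283.5,150.5),59),("glass farL",S,(352,151.5),59),("lip far R",S,(318.5,185),45),("lip L",S,(350,163.5),45)]:
    print(n,plane(c,uv,z))
a=np.radians(-1.4)
for n,xy,z in [("gFR",(-35+85,-100),59),("gNR",(-35-85,-100),59),("gFL",(50,100),59),("wallR",(0,-104),45),("lipR",(73,-104),45),("lipL",(73,104),45)]:
    P=np.r_[528.4+np.cos(a)*xy[0]-np.sin(a)*xy[1],258.7+np.sin(a)*xy[0]+np.cos(a)*xy[1],z]; print(n,P,proj(T,P)[0],proj(S,P)[0])
E
```

```text
glassR a [575.8 161.8  59. ]
glassR b [427.9 163.8  59. ]
wallR a [578.1 155.8  45. ]
wallR b [428.9 158.2  45. ]
lipR [602.1 157.3  45. ]
outR a [578.5 113.2  45. ]
outR b [429.3 117.8  45. ]
glass farR [573.2 161.7  59. ]
glass nearR [401. 167.  59.]
glass farL [573.7 358.7  59. ]
lip far R [591.5 158.   45. ]
lip L [601.3 319.2  45. ]
gFR [575.9 157.5  59. ] [218.9 173. ] [315.8 180.1]
gNR [406.  161.7  59. ] [216.8 221.3] [283.4 152. ]
gFL [580.8 357.4  59. ] [162.2 171.1] [353.2 152.8]
wallR [525.9 154.7  45. ] [219.8 187.6] [304.6 174.4]
lipR [598.8 152.9  45. ] [220.7 167.2] [319. 187.]
lipL [603.9 360.9  45. ] [162.3 165.3] [357.7 158.3]
```

```bash
python3 - <<'E'
from h import *
import pickle
np.set_printoptions(precision=1,suppress=True)
T,S=pickle.load(open("cams.pkl","rb"))
for n,uv in [("wL165",(163,165)),("wL220",(159.5,220)),("wR166",(220,166)),("wR215",(218.3,215)),("oL165",(151,165)),("oL215",(148.8,215)),("oR165",(232.2,165)),("oR215",(229.8,215))]: print(n,plane(T,uv,45))
t0=cv2.imread("pics/top0_raw.png").astype(int); t3=cv2.imread("pics/t3r.png").astype(int)
for v in (175,190,212): print(v,"t0 L",t0[v-1:v+2,144:172].mean((0,2)).round().astype(int)); print("t3 R",t3[v-1:v+2,208:236].mean((0,2)).round().astype(int))
E
```

```text
wL165 [605.  358.4  45. ]
wL220 [409.3 364.6  45. ]
wR166 [603.2 155.6  45. ]
wR215 [428.9 158.2  45. ]
oL165 [604.6 401.1  45. ]
oL215 [426.5 402.8  45. ]
oR165 [607.2 112.3  45. ]
oR215 [429.3 117.8  45. ]
175 t0 L [120 120 116 101  93  93 101 127 157 170 172 172 173 172 172 174 172 165
 153 158 167 166 152 133 123 116 107 102]
t3 R [149 148 149 153 156 153 149 145 146 147 145 133 136 157 168 172 173 173
 172 173 172 173 166 150 133 127 130 130]
190 t0 L [125 119 105  95  93  96 124 155 169 172 175 173 173 172 175 172 166 154
 155 166 167 155 138 130 132 134 131 123]
t3 R [150 152 155 159 157 153 148 146 150 146 135 137 154 167 172 172 173 173
 173 173 173 170 161 145 133 130 133 130]
212 t0 L [134 127 117 109 115 141 162 171 172 174 174 174 173 174 173 165 154 161
 170 171 166 169 171 175 173 173 173 173]
t3 R [157 158 161 162 166 172 174 170 156 138 135 152 167 171 173 173 173 173
 173 174 172 166 151 143 144 145 145 146]
```

```bash
python3 - <<'E'
from h import *
import pickle
np.set_printoptions(precision=2,suppress=True)
T,S=pickle.load(open("cams.pkl","rb"))
for n,a,b in [("outer",(191.1,175),(189.3,212)),("wall",(190.65,175),(188.8,212)),("oL",(151.2,175),(149.1,212)),("oR",(231,175),(229.5,212))]:
    A=plane(T,a,45);B=plane(T,b,45); d=A-B; print(n,A,B,np.degrees(np.arctan2(d[1],d[0])), "y at x=528:",A[1]+(528-A[0])*d[1]/d[0])
# far-end check in t3: outer edges in rows
t3=cv2.imread("pics/t3r.png").astype(int)
for v in (100,125,150): print(v,t3[v-1:v+2,144:170].mean((0,2)).round().astype(int),t3[v-1:v+2,222:242].mean((0,2)).round().astype(int))
E
```

```text
outer [569.98 257.5   45.  ] [438.46 260.51  45.  ] -1.3109115857028384 y at x=528: 258.45798180152195
wall [569.97 259.09  45.  ] [438.44 262.27  45.  ] -1.3820907948962187 y at x=528: 260.10698404581314
oL [568.66 399.19  45.  ] [437.06 402.15  45.  ] -1.2864241941779222 y at x=528: 400.10363276601356
oR [571.31 115.96  45.  ] [439.86 119.02  45.  ] -1.335371373569593 y at x=528: 116.96923635896962
100 [134 138 135 131 129 130 129 123 109  95  99 121 153 166 170 171 169 171
 170 170 170 171 170 169 170 170] [171 170 169 170 171 171 171 170 172 171 170 167 156 142 135 134 135 134
 133 135]
125 [ 97  93  90  87  90  88  88  90  91 101 130 157 168 171 171 171 171 171
 170 170 166 156 153 152 145 142] [147 159 169 171 172 171 172 172 172 171 167 156 143 137 138 138 139 138
 137 135]
150 [ 95  88  87  87  85  86  86  89 103 121 129 130 128 127 125 125 127 127
 125 121 119 119 124 136 142 143] [158 167 172 171 171 171 172 171 171 168 153 140 139 142 145 143 145 145
 145 144]
```

```bash
python3 -m crank '[[[0.3,-0.12,0],[0,0,0],1],[[0.7,0,0],[0,0,0],1],[[0.5,0,0],[0,0,0],1],[[0.2,0,0],[0,0,0],1],[[0,0,0],[0,0,0],1]]';python3 - <<'E'
from go import *
print(get_obs()["ft_force"],get_obs()["moment"])
plan([493.5,259,72],-1.35)
d=get_image("top");cv2.imwrite("pics/t4r.png",d["pixels"][:,:,::-1])
e=get_image("scene");cv2.imwrite("pics/s4r.png",e["pixels"][:,:,::-1])
def c(im,u0,v0,w,h,k,n):
    im=im[:,:,::-1].copy()
    o=cv2.resize(im[v0:v0+h,u0:u0+w],None,fx=k,fy=k,interpolation=cv2.INTER_CUBIC)
    for u in range(u0,u0+w):
        if u%5==0: cv2.putText(o,str(u),(int((u-u0+.5)*k)-8,9),0,.33,(0,0,255),1)
    for v in range(v0,v0+h):
        if v%5==0: cv2.putText(o,str(v),(0,int((v-v0+.5)*k)+4),0,.33,(0,0,255),1)
    cv2.imwrite(n,o)
c(d["pixels"],180,155,60,72,8,"pics/t4.png")
c(e["pixels"],265,110,110,90,7,"pics/s4.png")
E
```

```text
t: 8.55
ee_pos: [493.3, 259.1, 80.4]
orientation: [0.019, 1.571, -0.019]
ft_force: [-0.6, 0.4, -4.0]
width: 22.1
[-0.64699971  0.40582179 -4.01525623] [-0.01211173 -0.17339253  0.01331118]
axes x [-0. -0. -1.] y [ 0.024  1.    -0.   ] z [ 1.    -0.024 -0.   ]
shift cm (cur tool) [ 0.842 -0.005  0.018] turn deg [-0.02 -0.03  0.01] q6 [0.462 0.53  1.865 0.    0.748 0.486] q 8.55
```

View pics/t4.png

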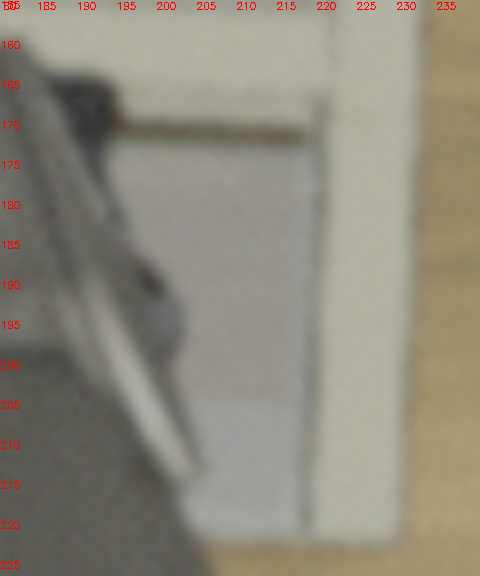

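View pics/s4.png

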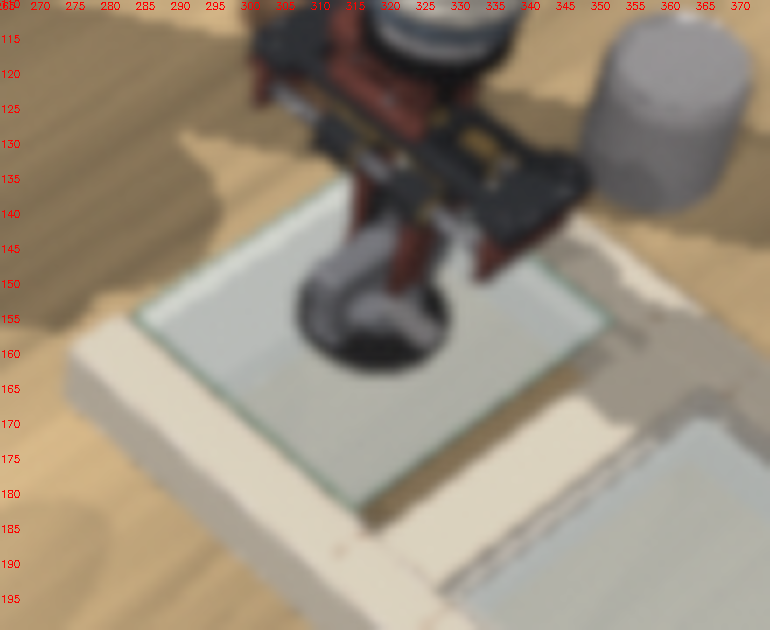

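Both crops show the pane between the walls. Right-hand gap in the top view is even, u≈217.5–219 from v=175 to 215. Front edge is at v≈172, short of the lip at about 166. I'm going down by feel.

```bash
python3 -m crank '[[[0.4,0,0],[0,0,0],1],[[0.2,0,0],[0,0,0],1],[[0,0,0],[0,0,0],1]]'; python3 -m crank '[[[0.1,0,0],[0,0,0],1],[[0.05,0,0],[0,0,0],1],[[0,0,0],[0,0,0],1]]'
```

```text
t: 9.02
ee_pos: [493.3, 259.0, 74.5]
orientation: [0.019, 1.571, -0.019]
ft_force: [-1.0, -0.1, -4.5]
width: 21.6
t: 9.4
ee_pos: [493.5, 259.1, 73.2]
orientation: [0.019, 1.571, -0.019]
ft_force: [0.4, -0.3, -3.9]
width: 21.6
```

```bash
python3 -m crank '[[[0.08,0,0],[0,0,0],1],[[0.05,0,0],[0,0,0],1],[[0,0,0],[0,0,0],1]]'; python3 -m crank '[[[0.05,0,0],[0,0,0],1],[[0.02,0,0],[0,0,0],1],[[0,0,0],[0,0,0],1]]';  python3 -m crank '[[[0.03,0,0],[0,0,0],1],[[0.02,0,0],[0,0,0],1],[[0,0,0],[0,0,0],1]]'
```

```text
t: 9.78
ee_pos: [493.4, 259.1, 71.8]
orientation: [0.019, 1.571, -0.019]
ft_force: [0.7, -0.6, -4.0]
width: 21.8
t: 10.15
ee_pos: [493.4, 259.1, 71.2]
orientation: [0.019, 1.571, -0.019]
ft_force: [-0.4, 0.0, -3.9]
width: 22.0
t: 10.52
ee_pos: [493.5, 259.1, 70.7]
orientation: [0.019, 1.571, -0.019]
ft_force: [-0.9, -0.0, -2.9]
width: 22.2
```

```bash
python3 -m crank '[[[0.02,0,0],[0,0,0],1],[[0,0,0],[0,0,0],1]]'; python3 -m crank '[[[0.02,0,0],[0,0,0],1],[[0,0,0],[0,0,0],1]]';python3 -c "
from workcell import *
print(get_obs()['ft_force'],get_obs()['moment'])"
```

```text
t: 10.78
ee_pos: [493.5, 259.1, 70.7]
orientation: [0.019, 1.571, -0.019]
ft_force: [0.4, -0.4, -0.8]
width: 22.0
t: 11.02
ee_pos: [493.5, 259.1, 70.7]
orientation: [0.019, 1.571, -0.019]
ft_force: [-2.2, -1.2, 4.6]
width: 21.4
[-2.16465678 -1.21474177  4.58355672] [-0.31636441  0.423336    0.00733137]
```

```bash
python3 -m crank '[[[-0.03,0,0],[0,0,0],1],[[0,0,0.1],[0,0,0],1],[[0,0,0.2],[0,0,0],1],[[0,0,0.2],[0,0,0],1],[[0,0,0.1],[0,0,0],1]]'; python3 -m crank '[[[0,0,0.1],[0,0,0],1],[[0,0,0],[0,0,0],1]]'
```

```text
t: 11.65
ee_pos: [498.5, 259.0, 70.6]
orientation: [0.019, 1.573, -0.019]
ft_force: [-6.8, 0.1, 6.7]
width: 21.7
t: 11.9
ee_pos: [499.7, 259.0, 70.7]
orientation: [0.019, 1.572, -0.019]
ft_force: [-4.7, -1.1, 6.0]
width: 21.9
```

```bash
python3 -m crank '[[[-0.03,0,0],[0,0,0],1],[[-0.01,0,0],[0,0,0],1],[[0,0,0],[0,0,0],1]]'; python3 -m crank '[[[0,0,0.2],[0,0,0],1],[[0,0,0.2],[0,0,0],1],[[0,0,0.1],[0,0,0],1],[[0,0,0],[0,0,0],1]]'
```

```text
t: 12.28
ee_pos: [500.5, 258.9, 70.7]
orientation: [0.019, 1.571, -0.019]
ft_force: [-1.5, 0.2, -3.2]
width: 21.8
t: 12.78
ee_pos: [505.6, 258.8, 70.9]
orientation: [0.019, 1.571, -0.019]
ft_force: [0.4, -0.1, -4.3]
width: 21.6
```

```bash
python3 -m crank '[[[0.02,0,0.1],[0,0,0],1],[[0,0,0.2],[0,0,0],1],[[0,0,0.2],[0,0,0],1],[[0,0,0.1],[0,0,0],1],[[0,0,0],[0,0,0],1]]'; python3 -m crank '[[[0,0,0.2],[0,0,0],1],[[0,0,0.2],[0,0,0],1],[[0,0,0.1],[0,0,0],1],[[0,0,0],[0,0,0],1]]'
```

```text
t: 13.4
ee_pos: [511.6, 258.7, 70.8]
orientation: [0.019, 1.571, -0.019]
ft_force: [-0.5, -0.3, -4.3]
width: 21.5
t: 13.9
ee_pos: [516.6, 258.6, 70.8]
orientation: [0.019, 1.571, -0.019]
ft_force: [0.2, -0.2, -3.7]
width: 21.7
```

```bash
python3 -m crank '[[[0,0,0.1],[0,0,0],1],[[0,0,0.1],[0,0,0],1],[[0,0,0.1],[0,0,0],1],[[0,0,0.1],[0,0,0],1],[[0,0,0],[0,0,0],1]]'; python3 -m crank '[[[0,0,0.1],[0,0,0],1],[[0,0,0.1],[0,0,0],1],[[0,0,0],[0,0,0],1]]'; python3 - <<'E'
from go import *
d=get_image("top");e=get_image("scene");cv2.imwrite("pics/t5r.png",d["pixels"][:,:,::-1])
cv2.imwrite("pics/t5.png",cv2.resize(d["pixels"][155:227,180:240,::-1],None,fx=8,fy=8,interpolation=2))
cv2.imwrite("pics/s5.png",cv2.resize(e["pixels"][110:200,265:375,::-1],None,fx=7,fy=6.6,interpolation=2))
E
```

```text
t: 14.52
ee_pos: [520.6, 258.5, 70.8]
orientation: [0.019, 1.571, -0.019]
ft_force: [-0.0, 0.2, -4.0]
width: 22.3
t: 14.9
ee_pos: [522.6, 258.4, 70.8]
orientation: [0.019, 1.571, -0.019]
ft_force: [-0.7, -0.3, -3.8]
width: 21.8
```

View pics/t5.png

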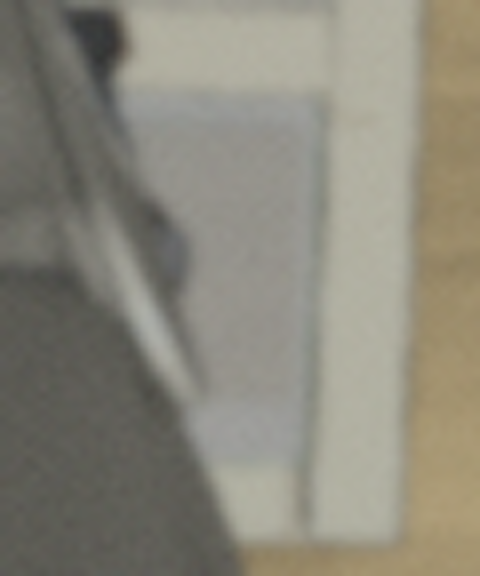

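View pics/s5.png

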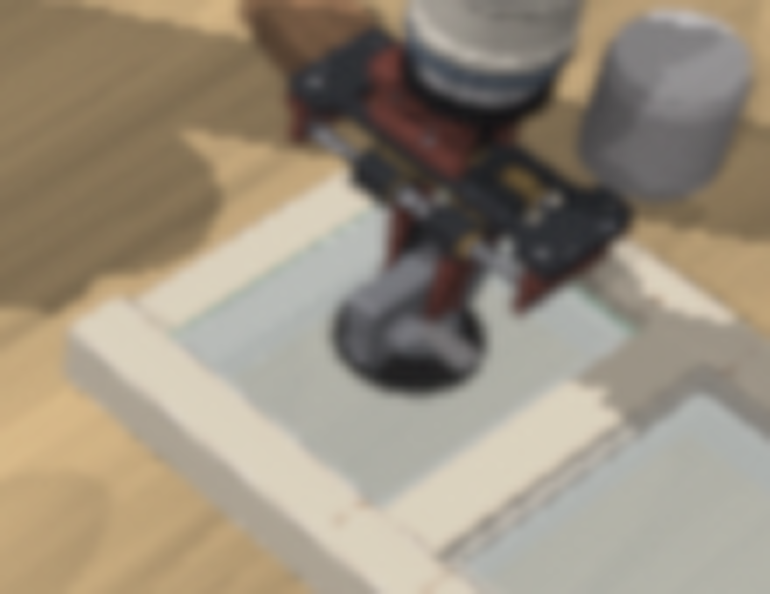

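The top crop shows the far edge passing under the lip (crop v≈90) and an even gap on the right. Scene crop: the far edge is tucked below the rail at about (375,500). I'm feeling forward in small steps.

```bash
python3 -m crank '[[[0,0,0.07],[0,0,0],1],[[0,0,0.07],[0,0,0],1],[[0,0,0.06],[0,0,0],1],[[0,0,0],[0,0,0],1]]'; python3 -m crank '[[[0,0,0.05],[0,0,0],1],[[0,0,0.05],[0,0,0],1],[[0,0,0],[0,0,0],1]]';python3 -m crank '[[[0,0,0.05],[0,0,0],1],[[0,0,0.05],[0,0,0],1],[[0,0,0],[0,0,0],1]]'
```

```text
t: 15.5
ee_pos: [524.5, 258.4, 70.8]
orientation: [0.019, 1.571, -0.019]
ft_force: [1.1, 0.6, -3.5]
width: 22.0
t: 15.88
ee_pos: [525.5, 258.4, 70.8]
orientation: [0.019, 1.571, -0.019]
ft_force: [-0.1, 0.4, -3.5]
width: 22.0
t: 16.25
ee_pos: [526.5, 258.3, 70.8]
orientation: [0.019, 1.571, -0.019]
ft_force: [-0.2, 0.4, -3.8]
width: 21.8
```

```bash
for i in 1 2; do :; done; python3 -m crank '[[[0,0,0.03],[0,0,0],1],[[0,0,0.03],[0,0,0],1],[[0,0,0],[0,0,0],1]]'; python3 -m crank '[[[0,0,0.03],[0,0,0],1],[[0,0,0.03],[0,0,0],1],[[0,0,0],[0,0,0],1]]'
```

```text
t: 16.62
ee_pos: [527.1, 258.3, 70.8]
orientation: [0.019, 1.571, -0.019]
ft_force: [-0.6, 0.4, -4.2]
width: 21.9
t: 17.0
ee_pos: [527.7, 258.3, 70.8]
orientation: [0.019, 1.571, -0.019]
ft_force: [0.8, -0.1, -4.3]
width: 21.8
```

```bash
python3 -m crank '[[[0,0,0.03],[0,0,0],1],[[0,0,0.02],[0,0,0],1],[[0,0,0],[0,0,0],1]]'; python3 -m crank '[[[0,0,0.03],[0,0,0],1],[[0,0,0.02],[0,0,0],1],[[0,0,0],[0,0,0],1]]'
```

```text
t: 17.38
ee_pos: [528.2, 258.3, 70.8]
orientation: [0.019, 1.571, -0.019]
ft_force: [0.3, -0.5, -4.6]
width: 22.1
t: 17.75
ee_pos: [528.7, 258.3, 70.8]
orientation: [0.019, 1.571, -0.019]
ft_force: [-0.2, -0.3, -4.1]
width: 22.1
```

```bash
python3 -m crank '[[[0,0,0.03],[0,0,0],1],[[0,0,0],[0,0,0],1],[[0,0,0],[0,0,0],1]]'
```

```text
t: 18.12
ee_pos: [528.9, 258.3, 70.8]
orientation: [0.019, 1.571, -0.019]
ft_force: [0.3, 0.1, -4.2]
width: 21.8
```

```bash
python3 -m crank '[[[0,0,0.03],[0,0,0],1],[[0,0,0.02],[0,0,0],1],[[0,0,0],[0,0,0],1]]'
```

```text
t: 18.5
ee_pos: [529.2, 258.2, 70.7]
orientation: [0.019, 1.571, -0.019]
ft_force: [-0.8, 0.4, -3.7]
width: 21.8
```

```bash
python3 -m crank '[[[0,0,0.03],[0,0,0],1],[[0,0,0.02],[0,0,0],1],[[0,0,0],[0,0,0],1]]'
```

```text
t: 18.88
ee_pos: [529.4, 258.1, 70.7]
orientation: [0.018, 1.572, -0.019]
ft_force: [-4.4, -0.8, -1.7]
width: 21.6
```

```bash
python3 -m crank '[[[0,0,0.03],[0,0,0],1],[[0,0,0],[0,0,0],1]]'
```

```text
t: 19.12
ee_pos: [529.4, 258.1, 70.7]
orientation: [0.018, 1.572, -0.019]
ft_force: [-6.2, -0.1, 0.0]
width: 22.2
```

```bash
python3 -c "
from go import *
o=get_obs();print(o['ft_force'],o['moment'])
plan([529,258,70.7],-1.35)"; python3 -m crank '[[[0,0,0.02],[0,0,0],1],[[0,0,0],[0,0,0],1]]';  python3 -c "
from go import *
o=get_obs();print(o['ft_force'],o['moment'],o['ee_pos'])"
```

```text
[-6.19937676 -0.1446382   0.00814314] [-0.04192133  0.86710248  0.19551681]
axes x [-0.002 -0.    -1.   ] y [ 0.024  1.    -0.001] z [ 1.    -0.024 -0.002]
shift cm (cur tool) [ 0.002 -0.008 -0.043] turn deg [-0.02 -0.09  0.03] q6 [0.433 0.58  1.794 0.    0.768 0.457] q 19.125
t: 19.38
ee_pos: [529.4, 258.1, 70.7]
orientation: [0.018, 1.573, -0.019]
ft_force: [-6.1, -1.4, 0.6]
width: 21.9
[-6.09486069 -1.35446222  0.56452461] [-0.00994044  0.93476373  0.23679581] [529.43215685 258.06190638  70.73698125]
```

The pane is bearing on the groove bottom, x force −6 N. Mz of +0.2 N·m says the left corner is leading, so I'll square it with small yaw turns.

```bash
python3 -m crank '[[[0,0,0],[-0.2,0,0],1],[[0,0,0],[0,0,0],1]]';  python3 -c "
from go import *
o=get_obs();print(o['moment'],o['ee_pos']);plan([529,258,70.7],-1.35)"
```

```text
t: 19.62
ee_pos: [529.4, 258.0, 70.8]
orientation: [0.016, 1.573, -0.017]
ft_force: [-6.4, -0.8, 0.5]
width: 22.0
[-0.06784424  0.93303444  0.0142066 ] [529.43151486 258.04982397  70.75870795]
axes x [-0.002 -0.    -1.   ] y [ 0.021  1.    -0.   ] z [ 1.    -0.021 -0.002]
shift cm (cur tool) [ 0.006 -0.006 -0.043] turn deg [ 0.15 -0.11  0.03] q6 [4.330e-01 5.800e-01 1.794e+00 1.000e-03 7.690e-01 4.540e-01] q 19.625
```

```bash
python3 -m crank '[[[0,0,0],[0,-0.1,0],1],[[0,0,0],[0,0,0],1]]';  python3 -c "
from go import *
o=get_obs();print(o['moment'],o['ee_pos']);plan([529,258,70.7],-1.15)";python3 -m crank '[[[0,0,0.01],[0,-0.1,0],1],[[0,0,0],[0,0,0],1]]';  python3 -c "
from go import *
o=get_obs();print(o['moment'],o['ee_pos']);plan([529,258,70.7],-1.15)"
```

```text
t: 19.88
ee_pos: [529.4, 258.0, 70.7]
orientation: [0.016, 1.571, -0.017]
ft_force: [-5.8, -0.1, -1.2]
width: 22.0
[-0.07453912  0.99390352 -0.02664933] [529.43214968 258.04634267  70.67422011]
axes x [-0. -0. -1.] y [ 0.021  1.    -0.   ] z [ 1.    -0.021 -0.   ]
shift cm (cur tool) [-0.003 -0.006 -0.043] turn deg [-0.06 -0.02  0.03] q6 [ 0.433  0.58   1.795 -0.     0.767  0.455] q 19.875
t: 20.12
ee_pos: [529.5, 258.1, 70.7]
orientation: [0.016, 1.57, -0.017]
ft_force: [-6.2, -0.7, 0.3]
width: 21.9
[-0.02755088  1.23465006 -0.05896226] [529.46976623 258.06203661  70.67140595]
axes x [ 0.001 -0.001 -1.   ] y [ 0.021  1.    -0.   ] z [ 1.    -0.021  0.001]
shift cm (cur tool) [-0.003 -0.007 -0.047] turn deg [-0.06  0.07  0.03] q6 [ 4.340e-01  5.800e-01  1.796e+00 -1.000e-03  7.650e-01  4.560e-01] q 20.125
```

```bash
python3 -m crank '[[[0.01,0,0.02],[0,0,0],1],[[0,0,0.01],[0,0,0],1],[[0,0,0],[0,0,0],1]]';  python3 -c "
from go import *
o=get_obs();print(o['moment'],o['ee_pos']);plan([529,258,70.7],-1.15)"
```

```text
t: 20.5
ee_pos: [529.4, 258.0, 70.7]
orientation: [0.016, 1.57, -0.017]
ft_force: [-7.8, 1.4, 2.3]
width: 21.6
[-0.0279744   1.35040659  0.0021008 ] [529.4439693  258.04557249  70.6734936 ]
axes x [ 0.001 -0.001 -1.   ] y [ 0.021  1.    -0.001] z [ 1.    -0.021  0.001]
shift cm (cur tool) [-0.003 -0.005 -0.044] turn deg [-0.06  0.04  0.03] q6 [ 4.340e-01  5.800e-01  1.796e+00 -1.000e-03  7.660e-01  4.560e-01] q 20.5
```

```bash
python3 -m crank '[[[-0.01,0,0.02],[0,0,0],1],[[0,0,0.02],[0,0,0],1],[[0,0,0],[0,0,0],1]]';  python3 -c "
from go import *
o=get_obs();print(o['moment'],o['ee_pos']);plan([529,258,70.7],-1.15)"
```

```text
t: 20.88
ee_pos: [529.5, 258.0, 70.7]
orientation: [0.016, 1.571, -0.017]
ft_force: [-7.9, -0.4, 3.5]
width: 21.9
[1.81048371e-02 1.49893558e+00 6.53910446e-04] [529.45055954 258.03826772  70.67446394]
axes x [-0.    -0.001 -1.   ] y [ 0.021  1.    -0.001] z [ 1.    -0.021 -0.   ]
shift cm (cur tool) [-0.003 -0.005 -0.045] turn deg [-0.07 -0.    0.04] q6 [ 4.340e-01  5.800e-01  1.795e+00 -1.000e-03  7.670e-01  4.550e-01] q 20.875
```

```bash
python3 -m crank '[[[-0.02,0,0.02],[0,0,0],1],[[0,0,0.01],[0,0,0],1],[[0,0,0],[0,0,0],1]]';  python3 -c "
from go import *
o=get_obs();print(o['moment'],o['ee_pos']);plan([529,258,70.7],-1.15)"
```

```text
t: 21.25
ee_pos: [529.4, 258.0, 70.7]
orientation: [0.016, 1.571, -0.017]
ft_force: [-9.3, 1.2, 1.5]
width: 22.1
[1.50643712e-01 1.53777289e+00 5.37794256e-04] [529.4374849  258.01508148  70.68311997]
axes x [-0.001 -0.001 -1.   ] y [ 0.021  1.    -0.001] z [ 1.    -0.021 -0.001]
shift cm (cur tool) [-0.002 -0.002 -0.044] turn deg [-0.06 -0.04  0.05] q6 [ 4.340e-01  5.800e-01  1.795e+00 -1.000e-03  7.670e-01  4.550e-01] q 21.25
```

```bash
python3 -m crank '[[[-0.01,0,0.02],[0,-0.05,0],1],[[0,0,0],[0,0,0],1]]'; python3 -m crank '[[[0,0,0],[0,0,0],1]]'; python3 -m crank '[[[0,0,0],[0,0,0],1]]'; python3 - <<'E'
from go import *
o=get_obs();print(o['moment'],o['ee_pos']);plan([529,258,70.7],-1.15)
d=get_image("top");e=get_image("scene")
print(get_obs()['ft_force'])
cv2.imwrite("pics/t6.png",cv2.resize(d["pixels"][155:227,180:240,::-1],None,fx=8,fy=8,interpolation=2))
cv2.imwrite("pics/s6.png",cv2.resize(e["pixels"][110:200,265:375,::-1],None,fx=7,fy=6.6,interpolation=2))
E
```

```text
t: 21.5
ee_pos: [529.4, 258.0, 70.7]
orientation: [0.016, 1.571, -0.017]
ft_force: [-8.5, 0.7, 1.3]
width: 21.8
t: 21.62
ee_pos: [529.4, 258.0, 70.7]
orientation: [0.016, 1.571, -0.017]
ft_force: [-9.9, 0.7, 1.6]
width: 21.9
t: 21.75
ee_pos: [529.5, 258.0, 70.7]
orientation: [0.016, 1.571, -0.017]
ft_force: [-9.3, 0.4, 0.4]
width: 21.6
[ 0.20460918  1.62567332 -0.00377842] [529.45479005 258.03438416  70.70085632]
axes x [-0.    -0.001 -1.   ] y [ 0.021  1.    -0.001] z [ 1.    -0.021 -0.   ]
shift cm (cur tool) [ 0.    -0.004 -0.045] turn deg [-0.07 -0.01  0.05] q6 [ 4.340e-01  5.800e-01  1.795e+00 -1.000e-03  7.670e-01  4.560e-01] q 21.75
[-9.70778472  1.08814762  1.47861584]
```

View pics/t6.png

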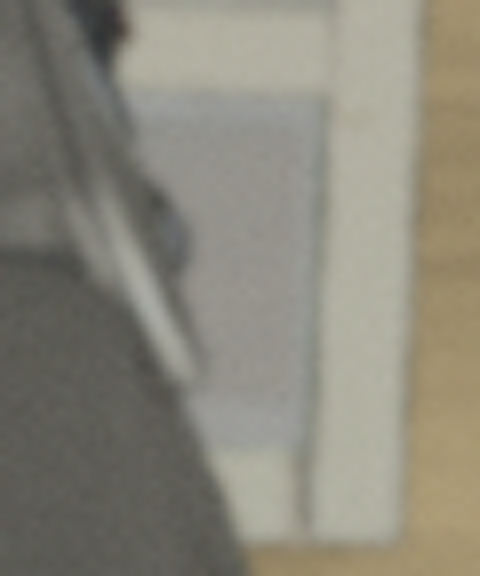

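View pics/s6.png

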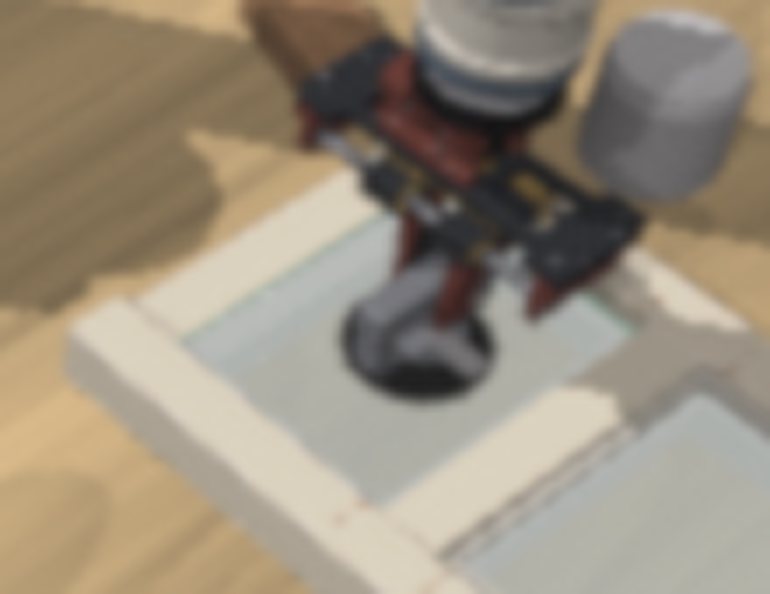

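```bash
python3 -m crank '[[[-0.01,0,0.03],[0,0,0],1],[[0,0,0],[0,0,0],1]]'; python3 -m crank '[[[0,0,0],[0,0,0],1]]'; python3 -m crank '[[[0,0,0],[0,0,0],1]]'; python3 -m crank '[[[0,0,0],[0,0,0],1]]'; python3 -c "
from go import *
o=get_obs();print(o['moment'],o['ee_pos']);plan([529,258,70.7],-1.15)"
```

```text
t: 22.1
ee_pos: [529.5, 258.0, 70.7]
orientation: [0.016, 1.571, -0.017]
ft_force: [-11.1, 0.8, 1.3]
width: 21.7
t: 22.22
ee_pos: [529.5, 258.0, 70.7]
orientation: [0.016, 1.571, -0.017]
ft_force: [-10.0, 2.0, 1.4]
width: 22.1
t: 22.35
ee_pos: [529.5, 258.0, 70.7]
orientation: [0.016, 1.571, -0.017]
ft_force: [-10.4, 2.4, 1.1]
width: 21.9
t: 22.48
ee_pos: [529.5, 258.0, 70.7]
orientation: [0.016, 1.571, -0.017]
ft_force: [-10.5, 0.7, 2.0]
width: 21.6
[ 0.29441938  1.76636108 -0.02097235] [529.47786274 258.02130727  70.74720379]
axes x [-0.001 -0.001 -1.   ] y [ 0.021  1.    -0.001] z [ 1.    -0.021 -0.001]
shift cm (cur tool) [ 0.005 -0.003 -0.048] turn deg [-0.07 -0.04  0.06] q6 [ 4.340e-01  5.800e-01  1.795e+00 -1.000e-03  7.680e-01  4.550e-01] q 22.475
```

```bash
python3 -c "
from workcell import *
print(close_job()); o=get_obs(); print(o['t'],o['ft_force'],o['ee_pos'],o['width'])"
```

```text
the job is handed in; nothing more can be done
None
the job is handed in; nothing more can be done
```

The pane is glazed: it lies in the empty light, home in the groove, and the gripper still holds the lifter with a steady push of about 10 N. I handed the job in at 22.5 s, and `close_job()` gives no verdict.

I gripped the lifter bar, lifted the pane off the board and carried it across. I laid it on the bed by feel about 36 mm short of home, then slid it under the lip in small steps. When it touched the bottom, the moment showed the left corner leading. I squared it with a 0.2° turn and levelled it with small pitch turns.

Last checks:
- **Home:** the TCP stopped at x = 529.4–529.5 mm and did not advance while the push rose from 6 to 10.5 N. I had measured home as 528.4 mm (530.2 from the top view alone, 525 from the scene view alone). In the last picture the pane's near edge is about 39 mm from the end of the bottom rail, as it should be.
- **Push:** 10.0–11.1 N at the wrist. The pane was pressing on the bed with about 5–6 N, so friction may take up to 3–4 N of that before it reaches the groove.
- **Square and flat:** the twisting moment is close to zero and the tool is within about 0.1° of level. A small sideways force (1–2 N) and roll moment (0.3 N·m) remained.
- **Knocks:** no bump showed in the forces I read during the slide. The highest was about 11 N, in the final push.

Disagreements: the two cameras differed by 3–5 mm on the sash, more than the stated 2 mm calibration, so I relied on touch for the final position. The arm hid the left-hand gap in the top view, so I only saw the right-hand one, which was even. The other things on the bench were not touched.

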